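# Bolt the evidence box

### The job

The steel evidence box on the mat is shut but its lid is not bolted. With a fingertip push the barrel bolt's knob along its slot until the bolt is fully home in the keeper, then push the knob over and down into the side notch as far as it goes, so that the bolt is locked. Only push the knob, without gripping or forcing it; do not lift the lid, leave everything else where it is, and finish clear of the bolt.

Things in the scene. Friction and masses are not known exactly. Their poses are not given: they have to be found in the camera images.
- evidence_box: Grey steel box, fixed to the table, 260 mm long (its x), 220 mm wide (its y); origin under its centre on the table, z up. Lid top and fixed rim deck are level, 110 mm above the origin. The hinged lid covers x = -128 to +70 mm (hinges and a paper label at its -x edge), the rim deck x = +70 to +130 mm. The barrel bolt lies along x on the middle of the lid (y = 0) and is shot towards +x.
- barrel (a point): Centre of the bolt's tube on the bolt's axis: box x = +19, y = 0, 124 mm above the box's origin; axes as the box's. The tube is 22 mm in diameter (top 11 mm above this point), 90 mm long, on a base plate 104 x 40 mm. A slot 12 mm wide runs along its top; at the slot's +x end a notch 12.5 mm wide opens to the -y side: an L, through which the knob's stem passes.
- corner (a point): Corner of the L-shaped slot, on the bolt's axis: box x = +30, y = 0, 124 mm above the box's origin; axes as the box's. The knob's stem stands here when the bolt is home. From here the notch leads down round the tube to the box's -y side.
- keeper_eye (a point): Middle of the steel keeper on the rim deck into which the bolt goes: box x = +90, y = 0, 124 mm above the box's origin; axes as the box's. A staple 18 mm long, 25 mm wide (47 mm over its feet), its arch 12.5 mm above this point.
- bolt_knob: The bolt's knob: red ball 18 mm in diameter on a steel stem 9 mm thick out of the slot. Origin at the ball's centre, 36 mm from the bolt's axis; z points out along the stem, x along the bolt in the direction in which it is shot (the box's +x). It starts upright, the ball at box x = -10 mm plus the value of bolt_slide, y = 0, 160 mm above the box's origin.
- bolt_slide (a joint): How far the bolt has been pushed along (m): 0 fully drawn back, 0.040 fully home in the keeper. It starts at 0 to 0.012, stays where it is left, and takes about 2 to 4 N to push. The stem can leave the long slot for the notch only above about 0.0375.
- knob_turn (a joint): How far the knob is turned down (rad): 0 upright, 1.45 fully down in the notch, lying over the lid on the box's -y side (turned about the box's +x axis). The slot's sides hold it within about 0.25 of upright until the bolt is home. It stays where it is left; it takes about 1 N at the ball.
- lid (a joint): Angle of the box's lid about its hinges at the -x edge (rad): 0 shut (as it is throughout), positive when lifted.
- padlock: Brass padlock, 40 x 62 mm, 18 mm high, lying loose on the box's rim deck beside the keeper on the box's +y side. Origin under its middle. Leave alone.
- screw_dish: Round aluminium dish, 60 mm across, 14 mm high, standing loose on the lid near a hinge corner, on the box's +y side. Origin under its centre. Leave alone.
- hard_drive: Opened hard drive, 147 x 102 mm, 26 mm high, black with a bright platter; lies on the mat next to the box's -y side. Origin under its centre. Leave alone.
- phone: Opened phone, 148 x 72 mm, 11 mm high, on the mat beside one end of the box. Origin under its centre. Leave alone.
- circuit_board: Green circuit board, 120 x 85 mm, up to 19 mm high, on the mat beside the other end of the box. Origin under its centre. Leave alone.
- magnifier: White hand magnifier, 187 mm long, 14 mm high, lying flat near the table's right side. Origin under the middle of ring and handle. Leave alone.
- screwdriver: Small aluminium screwdriver, 150 mm long, 11 mm thick, lying flat near the table's left side. Origin under its middle. Leave alone.
- tweezers: Steel tweezers, 120 mm long, 9 mm high, lying flat near the table's left side. Origin under the middle. Leave alone.

How it is judged:
On the way:
1. the bolt is pushed along the slot and is home in the keeper, knob still upright (value of joint bolt_slide above 0.0365 m and value of joint knob_turn below 0.4 rad), for 0.1 s.
At the end, for the whole second after the job is handed in: The bolt is home in the keeper (bolt_slide above 0.036 m) and its knob is turned down into the notch (knob_turn above 1.2 rad), the lid shut (within 0.02 rad), the knob released (value of joint bolt_slide above 0.036 m and value of joint knob_turn above 1.2 rad and value of joint lid below 0.02 rad and contact force between the fingers and bolt_knob below 0.5 N); the robot touches nothing.
It fails at once if the lid is lifted (over 0.04 rad) (value of joint lid above 0.04 rad).
It fails at once if the knob is squeezed or forced (over 40 N) (contact force between the fingers and bolt_knob above 40 N).
It fails at once if the knob is taken between the fingers (the grasp point closes on the ball or stem while the fingers touch it) (contact force between the fingers and bolt_knob above 1 N and (distance between the grasp point and bolt_knob below 0.012 m or (value of joint knob_turn below 0.3 rad and horizontal distance between the grasp point and bolt_knob below 0.007 m and height (world z) of the grasp point below 0.182 m))).
It fails at once if something else is moved (over 15 mm) or lifted (distance of any of padlock, screw_dish, hard_drive, phone, circuit_board, magnifier, screwdriver, tweezers from where it was at the start of the episode above 0.015 m).
It also fails if it takes over 40 s, if anything falls off the work surface, if the arm or the gripper's body presses on something with over 40 N, if the wrist force passes 120 N, or if a joint passes its speed limit or range.

### The arm

A 6-joint arm with a two-finger parallel gripper is mounted at the origin on the work surface. World frame = base frame: x ahead of the robot, y to its left, z up, the work surface at z = 0. Lengths are in m, angles in rad, forces in N, time in s.
With the tool pointing down it reaches from about 0.375 to 0.75 m from the base axis. Payload 9 kg.
Tool frame: the origin (TCP) lies on the centre line of the jaws, within the pads' length; the fingertips stand 11 mm ahead of it and the grasp point (between the pads) lies 8 mm behind it; z points along the fingers, y is the direction in which the jaws open and shut (so a half turn about z gives the same grasp; the last joint's range is limited). The gripper opens to 85 mm and grips with 20 to 120 N. Pads are 22 mm wide; open, the fingers measure 114 mm over their backs; the gripper's body (76 mm by 85 mm) begins 54 mm behind the grasp point. The pads swing forward as they close: fully open they stand 13 mm farther back than shut.
Start: joints at [-1.347, 0.104, 0.097, 1.564, 0, 1.353], TCP at [0.257, -0.542, 0.242] pointing down, gripper open.
Joint ranges: [-2.99, 2.99], [-0.84, 1.86], [-1.1, 1.16], [-1.84, 2.11], [-1.51, 1.56], [-3.14, 3.14]. Speed limits (rad/s): [2.22, 2.22, 2.57, 3.14, 3.14, 3.14].

### API

Orientations are given as a unit quaternion [w, x, y, z].
In Python, from cell import * gives the robot as it stands.
- The arm moves only by the shell command python3 -m handwheel 'ROWS'. ROWS is JSON, a list of rows, each an object with "rotation": the turn, a rotation vector about the tool's x, y, z in degrees, a list of three; "xyz": the shift along the tool's x, y, z in mm, a list of three; "hand": the finger opening in mm, from 0 to 85.4. A call has 1 to 8 rows; each row shifts and turns the pose as measured when the row begins, along the tool's axes as they then stand; what a row does not reach is not made up. A row lasts 1/10 s, in which the tool goes at most 50 mm and 8.59 degrees, less where a joint would pass 70% of its speed; a pose out of reach is approached as far as the arm can. A call with a gripper value outside its range is refused whole. The fingers move at their own pace and stop on an object; the grip force is fixed at half the most. Time passes only in rows, so rows that do not move let the fingers close. It gives the time, the measured TCP pose, the force and the opening at its end, in the units of the state.
- observe(): the state, without advancing time (a new reading comes with each control period).
- read_camera(name): name is "scene" or "top"; returns the picture (480x640x3 uint8, red, green, blue); there is no depth.
- calibration(name): a dict with "vfov" (degrees; the focal length in pixels is half the picture's height over the tangent of half this angle, whatever the lens; pixels are square), "cx", "cy" (the principal point, pixels), "k1" (the pictures are not rectified: a ray, as slopes to the right and down, at radius r is drawn at 1 + k1 r^2 times it, then the intrinsics apply), "position" and "rotation" of the camera in the world. Camera axes: x right, y up, looking along -z (the intrinsics and any distortion apply to the point x, -y, -z); pixel columns grow to the right and rows downward; lengths in m; the calibration is good to about 2 mm. A picture is of the moment at which its call begins. calibration takes no time and is no camera call.
- hand_in(): hands the job in, once; it reports no verdict.
The state is a dict: "time_s": time; "joint_pos": joint angles; "joint_vel": joint speeds; "tau": joint torques, N m; "position": TCP position; "ee_rot": TCP orientation; "force": force on the tool from outside, world axes, zero at the start; "torque": the same for the moment, N m; "grip_width": finger opening in m.
Only numpy, scipy, OpenCV 4.12 (cv2) and the standard library are available. Lean on these libraries where they do the work, as an engineer would, in place of code of your own. Each camera call takes 0.05 s, during which the arm holds its last target.

## Working session

There is one attempt and no reset: what is moved stays moved. The work goes in short steps, Python scripts to look and compute and a shell command to move; the robot and the scene stay as the last step left them, time stands still between calls to the robot, and variables do not carry over. Pictures are saved under pics/ and viewed, and the job is handed in when it is done.

```bash
mkdir -p pics; ls
python3 - <<'E'
from cell import *
import cv2
s=observe();print({k:s[k] for k in('time_s','position','ee_rot','grip_width','force')})
for n in('scene','top'):
    cv2.imwrite(f'pics/{n}0.png',cv2.cvtColor(read_camera(n),cv2.COLOR_RGB2BGR));print(n,calibration(n))
E
```

```text
pics
{'time_s': 0.0, 'position': array([ 0.25649358, -0.54207229,  0.24152145]), 'ee_rot': array([-6.53350062e-04,  9.75696909e-01,  2.19123516e-01, -3.28177184e-06]), 'grip_width': 0.08556027260401494, 'force': array([ 0.48125701,  0.1044389 , -0.58574417])}
scene {'vfov': 48.134055559369806, 'cx': 317.4055136641153, 'cy': 239.77049524620557, 'k1': -0.11430561884713732, 'position': array([ 1.61657608, -0.70632407,  1.03104707]), 'rotation': array([0.7844204 , 0.41386833, 0.22086916, 0.40572708])}
top {'vfov': 46.26070680294325, 'cx': 309.85808788230327, 'cy': 242.28743781567863, 'k1': -0.1444845385296657, 'position': array([0.3650782 , 0.05241563, 1.51766536]), 'rotation': array([-0.7023591 , -0.04411221,  0.03561708,  0.70956129])}
```

View pics/scene0.png

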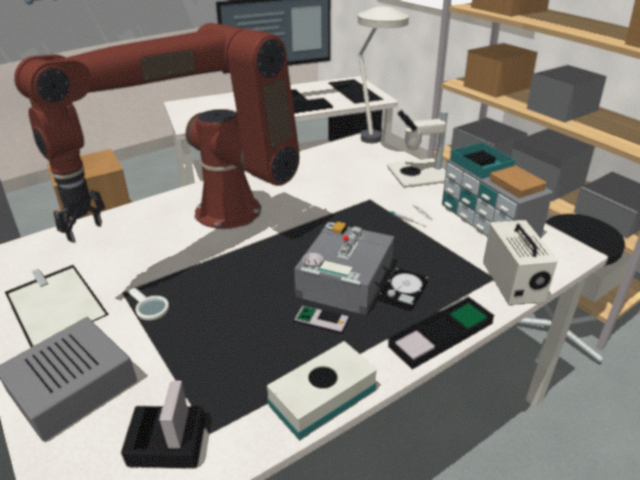

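View pics/top0.png

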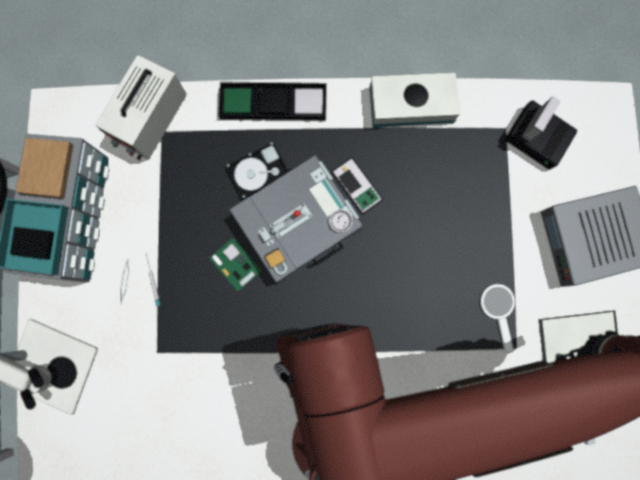

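Run:
```python
import cv2
a=cv2.imread('pics/top0.png');c=cv2.imread('pics/scene0.png')
cv2.imwrite('pics/top0c.png',cv2.resize(a[180:330,230:430],None,fx=4,fy=4,interpolation=cv2.INTER_CUBIC))
cv2.imwrite('pics/scene0c.png',cv2.resize(c[180:330,230:430],None,fx=4,fy=4,interpolation=cv2.INTER_CUBIC))
```

```text
(no output)
```

View pics/top0c.png

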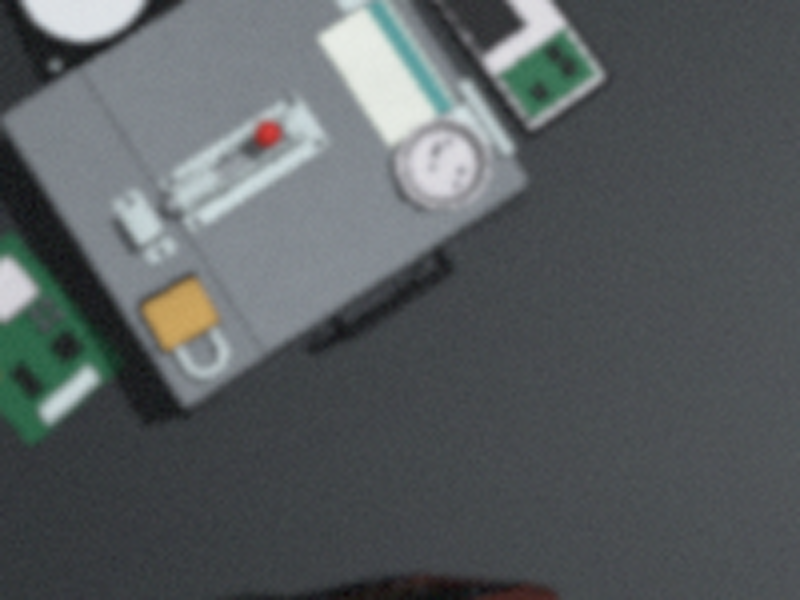

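View pics/scene0c.png

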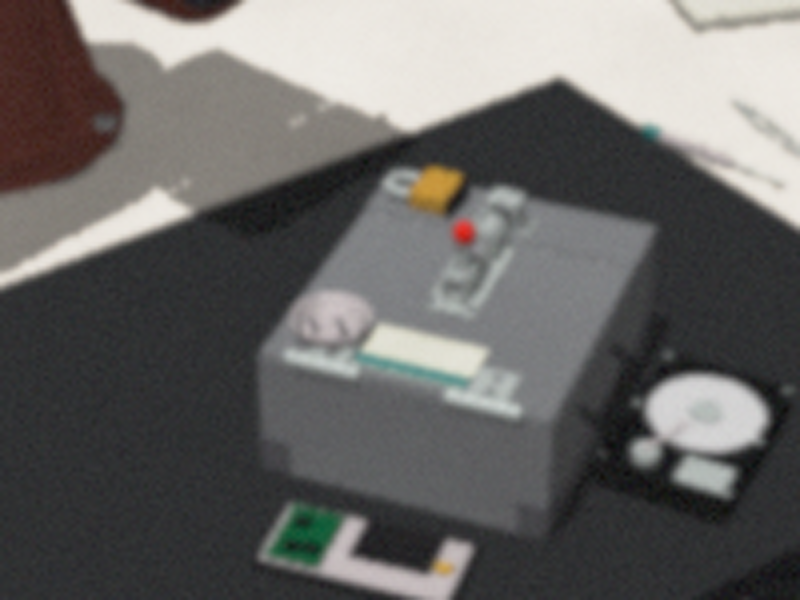

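```bash
cat > h.py <<'E'
from cell import *
import numpy as np,cv2
from scipy.spatial.transform import Rotation as R
def cam(n):
    c=calibration(n);f=240/np.tan(np.radians(c['vfov']/2))
    K=np.array([[f,0,c['cx']],[0,f,c['cy']],[0,0,1.]]);q=c['rotation']
    return K,np.array([c['k1'],0,0,0,0.]),np.array(c['position']),R.from_quat([q[1],q[2],q[3],q[0]]).as_matrix()
def ray(n,uv):
    K,d,p,M=cam(n)
    x=cv2.undistortPointsIter(np.array(uv,float).reshape(-1,1,2),K,d,None,None,(3,100,1e-12)).reshape(-1,2)
    v=np.c_[x[:,0],-x[:,1],-np.ones(len(x))]@M.T
    return p,v
def onz(n,uv,z):
    p,v=ray(n,uv);return p+v*((z-p[2])/v[:,2])[:,None]
def proj(n,P):
    K,d,p,M=cam(n);c=(np.atleast_2d(P)-p)@M*[1,-1,-1]
    return cv2.projectPoints(c.reshape(-1,1,3),np.zeros(3),np.zeros(3),K,d)[0].reshape(-1,2)
def tri(a,b):
    p,u=ray('top',[a]);q,v=ray('scene',[b]);u=u[0]/np.linalg.norm(u);v=v[0]/np.linalg.norm(v)
    s=np.linalg.lstsq(np.c_[u,-v],q-p,rcond=None)[0];A=p+s[0]*u;B=q+s[1]*v
    return (A+B)/2,np.linalg.norm(A-B)
E
python3 - <<'E'
from h import *
np.set_printoptions(precision=4,suppress=True)
t=[(230.5,209.6),(276.6,282),(361.6,225.8)]
print(onz('top',t,.11)); print(onz('scene',[(394.2,237),(367,284.6),(295,268)],.11))
print('ball',tri((297.2,213.2),(345.7,238)),onz('top',[(297.2,213.2)],.16))
# fit box pose: corners (+x,-y),(+x,+y),(-x,+y) in top; scene: (+x,-y),(-x,-y),(-x,+y)
from scipy.optimize import least_squares
L=np.array([(.13,-.11),(.13,.11),(-.13,.11)]);L2=np.array([(.13,-.11),(-.13,-.11),(-.13,.11)])
def w(x,L):
    c,s=np.cos(x[2]),np.sin(x[2]);return np.c_[L@np.array([[c,s],[-s,c]])+x[:2],np.full(len(L),.11)]
f1=lambda x:(proj('top',w(x,L))-t).ravel()
f2=lambda x:(proj('scene',w(x,L2))-[(394.2,237),(367,284.6),(295,268)]).ravel()
for f in(f1,f2,lambda x:np.r_[f1(x),f2(x)]):
    r=least_squares(f,[.45,.1,2.]);print(r.x,np.degrees(r.x[2]),r.fun)
x=r.x
c,s=np.cos(x[2]),np.sin(x[2])
b=onz('top',[(297.2,213.2)],.16)[0];b2=onz('scene',[(345.7,238)],.16)[0]
for q in(b,b2):print('ball in box',np.array([[c,s],[-s,c]])@(q[:2]-x[:2]))
E
```

```text
[[ 0.6108  0.2703  0.11  ]
 [ 0.4254  0.1529  0.11  ]
 [ 0.5652 -0.0627  0.11  ]]
[[ 0.6204  0.2677  0.11  ]
 [ 0.752   0.0514  0.11  ]
 [ 0.5742 -0.0668  0.11  ]]
ball (array([0.5919, 0.099 , 0.157 ]), np.float64(0.0014297119674321487)) [[0.591  0.0983 0.16  ]]
[0.5881 0.1034 2.1393] 122.57394146969993 [-0.7263  0.0255 -0.3223  0.0121  1.041  -0.0647]
[0.594  0.1017 2.1326] 122.1896062923502 [ 0.0968 -0.64    0.6702  0.9705 -0.7909 -0.6729]
[0.5896 0.1033 2.1385] 122.52798885345531 [-0.6692 -0.635  -0.3317 -0.6313  1.0666 -0.6272 -0.6462 -1.6047  0.4435
 -0.142  -1.0087 -1.4349]
ball in box [-0.0049  0.0015]
ball in box [-0.0086 -0.0017]
```

Top view: red ball at (297,213), keeper to the lower left, padlock at about (275,260), dish at about (340,220). The box fit is (0.590, 0.103) with yaw 122.5°. The ball is at box x≈-6 mm, and its triangulated height of 157 mm is close to the expected 160. I'll close the hand and approach high up, behind the knob.

```bash
python3 -m handwheel '[{"rotation":[0,0,0],"xyz":[41,-27,0],"hand":0},{"rotation":[0,0,0],"xyz":[41,-27,0],"hand":0},{"rotation":[0,0,0],"xyz":[41,-27,0],"hand":0},{"rotation":[0,0,0],"xyz":[41,-27,0],"hand":0},{"rotation":[0,0,0],"xyz":[41,-27,0],"hand":0},{"rotation":[0,0,0],"xyz":[41,-27,0],"hand":0},{"rotation":[0,0,0],"xyz":[41,-27,0],"hand":0}]'
cat > rel.py <<'E'
from h import *
import sys
np.set_printoptions(precision=1,suppress=True)
B=np.array([.590,.103,0]);Y=122.5
RB=R.from_euler('z',Y,degrees=True)
def st():
    s=observe();q=s['ee_rot'];T=R.from_quat([q[1],q[2],q[3],q[0]])
    print('t',s['time_s'],'box mm',1e3*RB.inv().apply(s['position']-B),'rotvec box',T.apply([1,0,0]).round(3),'F box',RB.inv().apply(s['force']),'w',s['grip_width'],'q',s['joint_pos'])
    az=np.degrees(np.arctan2(*T.apply([1,0,0])[1::-1]));print('az',az,'z',T.apply([0,0,1]).round(3))
    for a in sys.argv[1:]:
        g=np.array(eval(a))/1e3;print('to',a,'tool mm',1e3*T.inv().apply(RB.apply(g)+B-s['position']))
st()
E
python3 rel.py '(-60,0,242)'
```

```text
time_s: 0.8
position: [0.4355, -0.245, 0.2374]
ee_rot: [-0.003, 0.977, 0.214, -0.001]
force: [1.6, -0.8, -0.0]
grip_width: 0.0004
t 0.8 box mm [-210.5  317.2  237.4] rotvec box [ 0.9  0.4 -0. ] F box [-1.5 -0.9 -0. ] w 0.00043400121596982936 q [-0.8 -0.2 -0.2  1.6  0.   1.9]
az 24.721236579537216 z [-0.  0. -1.]
to (-60,0,242) tool mm [ 294.  -192.    -3.4]
```

```bash
python3 -m handwheel '[{"rotation":[0,0,-2],"xyz":[41,-27,0],"hand":0},{"rotation":[0,0,-2],"xyz":[41,-27,0],"hand":0},{"rotation":[0,0,-2],"xyz":[41,-27,0],"hand":0},{"rotation":[0,0,-2],"xyz":[41,-27,0],"hand":0},{"rotation":[0,0,-1],"xyz":[41,-27,0],"hand":0},{"rotation":[0,0,0],"xyz":[41,-27,0],"hand":0},{"rotation":[0,0,0],"xyz":[20,-15,0],"hand":0},{"rotation":[0,0,0],"xyz":[0,0,0],"hand":0}]'
python3 rel.py '(-60,0,220)'
```

```text
time_s: 1.6
position: [0.5779, 0.0536, 0.2358]
ee_rot: [-0.004, 0.955, 0.296, -0.001]
force: [-0.1, -0.1, -0.2]
grip_width: 0.0003
t 1.6 box mm [-35.2  36.8 235.8] rotvec box [ 0.8  0.6 -0. ] F box [-0.1  0.1 -0.2] w 0.00027865431233306195 q [-0.1  0.   0.   1.6  0.   2.4]
az 34.447729709690954 z [-0.  0. -1.]
to (-60,0,220) tool mm [35.9 26.2 15.6]
```

```bash
python3 -m handwheel '[{"rotation":[0,0,2],"xyz":[18,13,5],"hand":0},{"rotation":[0,0,0],"xyz":[18,13,10],"hand":0},{"rotation":[0,0,0],"xyz":[5,3,2],"hand":0},{"rotation":[0,0,0],"xyz":[0,0,0],"hand":0}]'
python3 rel.py '(-50,0,161)'
python3 - <<'E'
from h import *
for n in('scene','top'):
    a=cv2.cvtColor(read_camera(n),cv2.COLOR_RGB2BGR)
    cv2.imwrite(f'pics/{n}1c.png',cv2.resize(a[180:330,230:430],None,fx=4,fy=4,interpolation=cv2.INTER_CUBIC))
E
```

```text
time_s: 2.0
position: [0.6281, 0.0516, 0.2171]
ee_rot: [-0.004, 0.96, 0.28, -0.003]
force: [-0.6, 0.2, 0.1]
grip_width: 0.0001
t 2.0 box mm [-63.9  -4.5 217.1] rotvec box [ 0.8  0.5 -0. ] F box [0.5 0.4 0.1] w 0.00012080306525553859 q [-0.1  0.2  0.2  1.5  0.   2.4]
az 32.46553149872834 z [-0.  0. -1.]
to (-50,0,161) tool mm [ -4.4 -13.3  56.3]
```

View pics/scene1c.png

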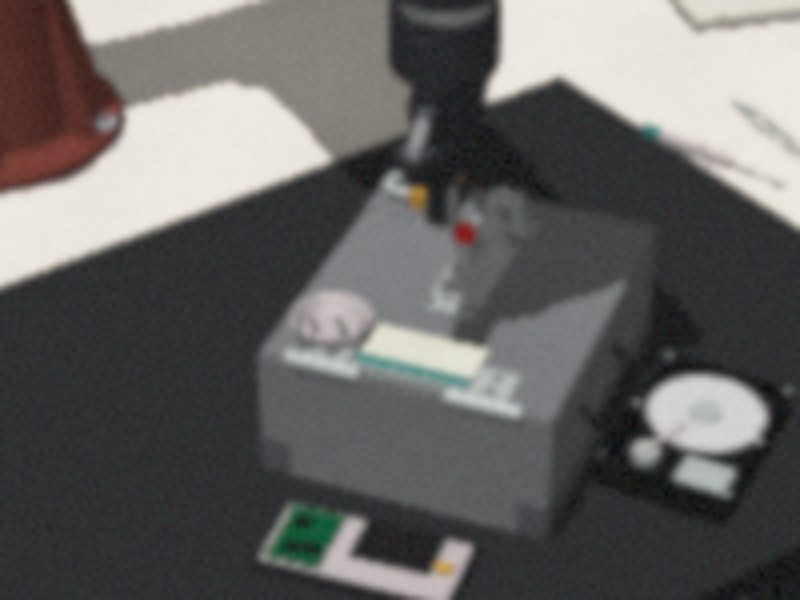

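View pics/top1c.png

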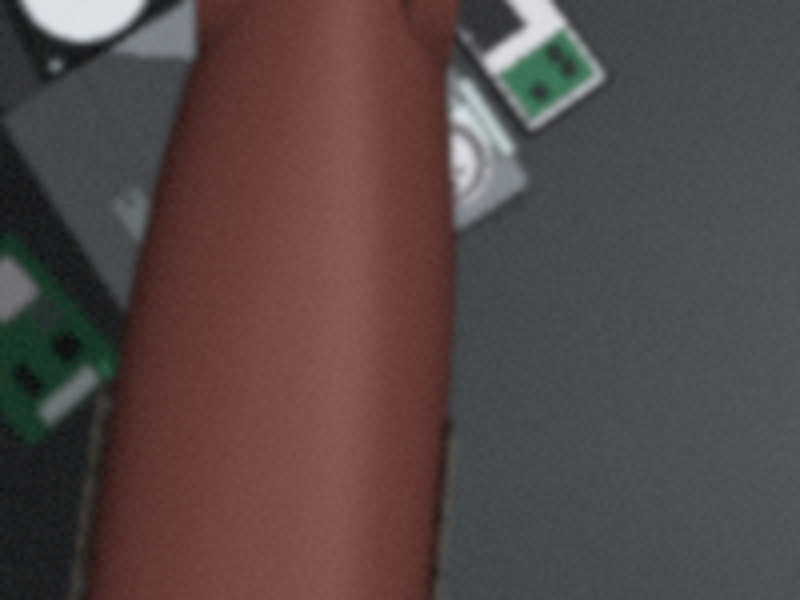

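Scene crop: the dark closed finger ends near (440,215) and the red ball is at (464,233), unobstructed. The arm blocks the top view. I'll project the tip to check that it agrees.

Run:
```python
from h import *
s=observe();q=s['ee_rot'];T=R.from_quat([q[1],q[2],q[3],q[0]]).as_matrix()
for o in([0,0,.011],[0,.0145,.011],[0,-.0145,.011],[.011,0,.011],[-.011,0,.011],[0,0,-.05]):
    print(o,(proj('scene',s['position']+T@o)[0]-[230,180])*4)
```

```text
[0, 0, 0.011] [440.32950797 218.26285631]
[0, 0.0145, 0.011] [432.93965415 229.22437267]
[0, -0.0145, 0.011] [447.61002959 207.46255115]
[0.011, 0, 0.011] [455.19577139 221.52969571]
[-0.011, 0, 0.011] [425.53069903 215.01130488]
[0, 0, -0.05] [441.38569252 143.8206827 ]
```

Projection and picture agree. Next I lower the finger behind the knob.

```bash
python3 -m handwheel '[{"rotation":[0,0,0],"xyz":[-4,0,20],"hand":0},{"rotation":[0,0,0],"xyz":[0,0,20],"hand":0},{"rotation":[0,0,0],"xyz":[0,0,14],"hand":0},{"rotation":[0,0,0],"xyz":[0,0,4],"hand":0},{"rotation":[0,0,0],"xyz":[0,0,0],"hand":0}]'
python3 rel.py '(-35,0,161)'
```

```text
time_s: 2.6
position: [0.6222, 0.0486, 0.1618]
ee_rot: [-0.003, 0.96, 0.279, -0.001]
force: [-0.7, -0.4, 0.3]
grip_width: -0.0001
t 2.6 box mm [-63.2   2.  161.8] rotvec box [0.8 0.5 0. ] F box [0.  0.8 0.3] w -0.00011072333319392063 q [-0.1  0.2  0.   1.4  0.   2.4]
az 32.396960232150285 z [-0.  0. -1.]
to (-35,0,161) tool mm [  2.  -28.2   1. ]
```

```bash
python3 -m handwheel '[{"rotation":[0,0,0],"xyz":[2,-12,0],"hand":0},{"rotation":[0,0,0],"xyz":[0,-12,0],"hand":0},{"rotation":[0,0,0],"xyz":[0,-4,0],"hand":0},{"rotation":[0,0,0],"xyz":[0,-4,0],"hand":0}]'
python3 rel.py
python3 -m handwheel '[{"rotation":[0,0,0],"xyz":[0,-5,0],"hand":0},{"rotation":[0,0,0],"xyz":[0,-5,0],"hand":0},{"rotation":[0,0,0],"xyz":[0,-5,0],"hand":0},{"rotation":[0,0,0],"xyz":[0,-5,0],"hand":0}]'
python3 rel.py
```

```text
time_s: 3.0
position: [0.6064, 0.0792, 0.165]
ee_rot: [-0.003, 0.96, 0.279, 0.001]
force: [-0.3, 0.4, -0.1]
grip_width: -0.0002
t 3.0 box mm [-28.9  -1.  165. ] rotvec box [0.8 0.5 0. ] F box [ 0.5  0.1 -0.1] w -0.0001958501813428477 q [-0.1  0.1 -0.   1.4  0.   2.5]
az 32.40098738845165 z [-0.  0. -1.]
time_s: 3.4
position: [0.5956, 0.0968, 0.1659]
ee_rot: [-0.002, 0.96, 0.279, 0.001]
force: [1.2, -1.2, -0.4]
grip_width: 0.0002
t 3.4 box mm [ -8.2  -1.4 165.9] rotvec box [0.8 0.5 0. ] F box [-1.6 -0.3 -0.4] w 0.00017699143939732217 q [-0.1  0.1 -0.   1.4  0.   2.5]
az 32.39210765775218 z [ 0.  0. -1.]
```

```bash
python3 -m handwheel '[{"rotation":[0,0,0],"xyz":[0,-3,3],"hand":0},{"rotation":[0,0,0],"xyz":[0,-3,2],"hand":0},{"rotation":[0,0,0],"xyz":[0,-3,0],"hand":0}]'
python3 rel.py
python3 - <<'E'
from h import *
for n in('scene',):
    a=cv2.cvtColor(read_camera(n),cv2.COLOR_RGB2BGR)
    cv2.imwrite(f'pics/{n}2c.png',cv2.resize(a[190:270,290:390],None,fx=8,fy=7.5,interpolation=cv2.INTER_CUBIC))
E
```

```text
time_s: 3.7
position: [0.5911, 0.105, 0.1617]
ee_rot: [-0.001, 0.96, 0.279, 0.003]
force: [0.6, -1.7, 1.6]
grip_width: 0.0001
t 3.7 box mm [  1.1  -2.  161.7] rotvec box [0.8 0.5 0. ] F box [-1.8  0.4  1.6] w 5.71475850518515e-05 q [-0.   0.1 -0.1  1.4  0.   2.5]
az 32.38291871856907 z [ 0.  0. -1.]
```

View pics/scene2c.png

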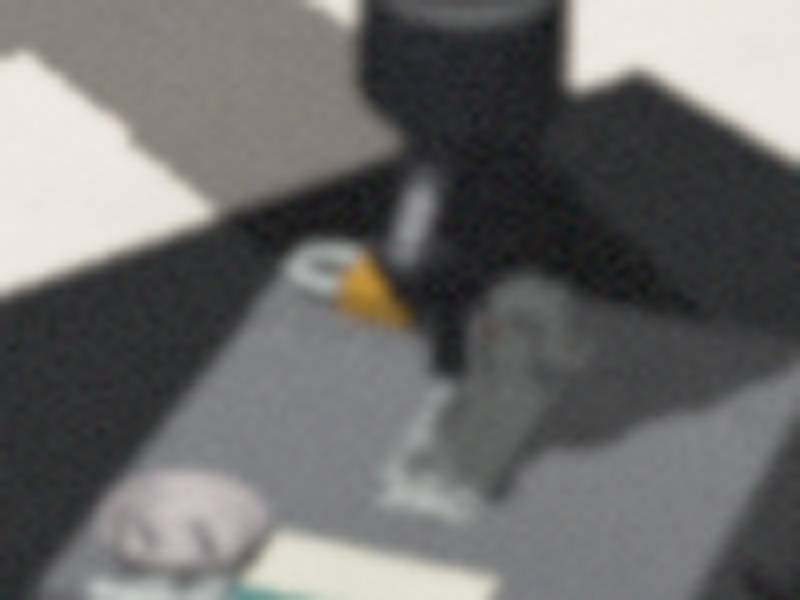

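The finger hides the ball, and the push force is a steady 2 N or so. I'll keep going gently until the end stop shows in the force.

```bash
python3 -m handwheel '[{"rotation":[0,0,0],"xyz":[-1,-3,0],"hand":0},{"rotation":[0,0,0],"xyz":[-1,-3,0],"hand":0}]'
python3 rel.py
python3 -m handwheel '[{"rotation":[0,0,0],"xyz":[0,-3,0],"hand":0}]'
python3 rel.py
```

```text
time_s: 3.95
position: [0.586, 0.1096, 0.1617]
ee_rot: [-0.001, 0.96, 0.279, 0.003]
force: [1.2, -1.5, 0.8]
grip_width: -0.0
t 3.95 box mm [  7.7  -0.2 161.7] rotvec box [0.8 0.5 0. ] F box [-1.9 -0.2  0.8] w -3.5562350132270476e-05 q [-0.   0.1 -0.1  1.4  0.   2.5]
az 32.38615376473814 z [ 0.  0. -1.]
time_s: 4.05
position: [0.5847, 0.1117, 0.1618]
ee_rot: [-0.001, 0.96, 0.279, 0.003]
force: [6.3, -11.0, -0.0]
grip_width: -0.0003
t 4.05 box mm [ 10.2  -0.1 161.8] rotvec box [0.8 0.5 0. ] F box [-12.6   0.5  -0. ] w -0.0002706326646836238 q [-0.   0.1 -0.1  1.4  0.   2.5]
az 32.35962555251587 z [ 0.  0. -1.]
```

There's a firm end stop: 12.6 N at about the expected place. Hold briefly, back off and look.

```bash
python3 -m handwheel '[{"rotation":[0,0,0],"xyz":[0,-1,0],"hand":0},{"rotation":[0,0,0],"xyz":[0,0,0],"hand":0}]'
python3 rel.py
python3 -m handwheel '[{"rotation":[0,0,0],"xyz":[0,10,0],"hand":0},{"rotation":[0,0,0],"xyz":[0,20,0],"hand":0},{"rotation":[0,0,0],"xyz":[0,10,-30],"hand":0},{"rotation":[0,0,0],"xyz":[-30,10,-10],"hand":0},{"rotation":[0,0,0],"xyz":[-30,0,-10],"hand":0}]'
python3 rel.py
python3 - <<'E'
from h import *
for n in('scene',):
    a=cv2.cvtColor(read_camera(n),cv2.COLOR_RGB2BGR)
    cv2.imwrite(f'pics/{n}3c.png',cv2.resize(a[190:270,290:390],None,fx=8,fy=7.5,interpolation=cv2.INTER_CUBIC))
    rot=R.from_euler('z',122.5,degrees=True)
    for x in(20,25,30,35):print(x,(proj('scene',rot.apply([x/1e3,0,.16])+[.59,.103,0])[0]-[290,190])*[8,7.5])
E
```

```text
time_s: 4.25
position: [0.5851, 0.1109, 0.162]
ee_rot: [0.002, 0.961, 0.278, 0.004]
force: [2.3, -3.4, 0.1]
grip_width: -0.0001
t 4.25 box mm [  9.3  -0.1 162. ] rotvec box [0.8 0.5 0. ] F box [-4.1 -0.1  0.1] w -0.0001196749026768218 q [-0.   0.1 -0.1  1.4 -0.   2.5]
az 32.28886642926531 z [ 0. -0. -1.]
time_s: 4.75
position: [0.5614, 0.0328, 0.209]
ee_rot: [-0.001, 0.96, 0.279, 0.0]
force: [-0.6, -0.3, 0.7]
grip_width: -0.0001
t 4.75 box mm [-43.8  61.9 209. ] rotvec box [0.8 0.5 0. ] F box [0.  0.7 0.7] w -6.292961461327582e-05 q [-0.2 -0.  -0.1  1.5  0.   2.4]
az 32.44440728945519 z [-0.  0. -1.]
20 [467.8550663  322.13413402]
25 [472.43645408 315.65360325]
30 [476.99548194 309.20444674]
35 [481.53230165 302.78645347]
```

View pics/scene3c.png

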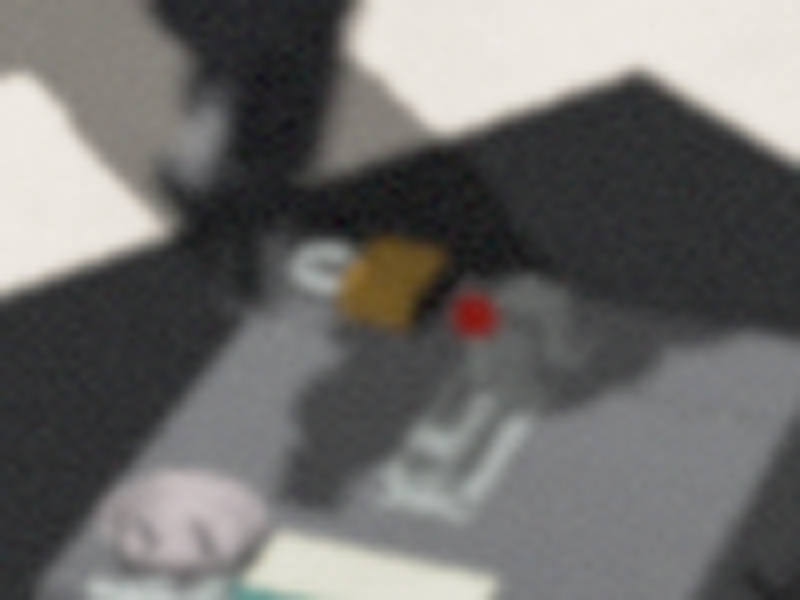

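The ball is now at crop (475,314), which is about box x = 28-30 and upright, and it moved about 37 mm, so the bolt is home. Next I go to its +y side.

```bash
python3 -m handwheel '[{"rotation":[0,0,0],"xyz":[4,-25,0],"hand":0},{"rotation":[0,0,0],"xyz":[5,-25,0],"hand":0},{"rotation":[0,0,0],"xyz":[5,-20,5],"hand":0},{"rotation":[0,0,0],"xyz":[3,-4,20],"hand":0},{"rotation":[0,0,0],"xyz":[0,0,0],"hand":0}]'
python3 rel.py '(30,40,162)'
```

```text
time_s: 5.3
position: [0.5352, 0.0988, 0.1873]
ee_rot: [-0.001, 0.961, 0.276, 0.001]
force: [-1.4, -1.0, -0.2]
grip_width: -0.0001
t 5.3 box mm [ 25.9  48.5 187.3] rotvec box [0.8 0.5 0. ] F box [-0.1  1.7 -0.2] w -0.00010646559158621286 q [-0.1 -0.1 -0.2  1.5  0.   2.5]
az 32.0160572105294 z [ 0.  0. -1.]
to (30,40,162) tool mm [ 8.4 -4.2 25.3]
```

```bash
python3 -m handwheel '[{"rotation":[0,0,0],"xyz":[3,-4,14],"hand":0},{"rotation":[0,0,0],"xyz":[4,0,12],"hand":0},{"rotation":[0,0,0],"xyz":[4,0,0],"hand":0},{"rotation":[0,0,0],"xyz":[4,0,0],"hand":0},{"rotation":[0,0,0],"xyz":[0,0,0],"hand":0}]'
python3 rel.py '(30,20,162)'
```

```text
time_s: 5.8
position: [0.5481, 0.1085, 0.1601]
ee_rot: [-0.001, 0.962, 0.275, 0.001]
force: [0.2, 0.3, 0.7]
grip_width: -0.0002
t 5.8 box mm [ 27.2  32.3 160.1] rotvec box [0.8 0.5 0. ] F box [ 0.2 -0.4  0.7] w -0.00019022483451186858 q [-0.  -0.  -0.2  1.4  0.   2.5]
az 31.882055670744336 z [ 0.  0. -1.]
to (30,20,162) tool mm [12.3 -3.  -1.9]
```

```bash
python3 -m handwheel '[{"rotation":[0,0,0],"xyz":[4,-1,-1],"hand":0},{"rotation":[0,0,0],"xyz":[4,-1,0],"hand":0},{"rotation":[0,0,0],"xyz":[4,-1,0],"hand":0},{"rotation":[0,0,0],"xyz":[4,0,0],"hand":0}]'
python3 rel.py 
python3 -m handwheel '[{"rotation":[0,0,0],"xyz":[4,0,0],"hand":0},{"rotation":[0,0,0],"xyz":[4,0,0],"hand":0}]'
python3 rel.py '(30,0,162)'
```

```text
time_s: 6.2
position: [0.5616, 0.1199, 0.1628]
ee_rot: [-0.0, 0.962, 0.274, 0.001]
force: [-1.3, -0.0, 0.6]
grip_width: 0.0001
t 6.2 box mm [ 29.5  14.9 162.8] rotvec box [0.8 0.5 0. ] F box [0.7 1.1 0.6] w 7.674695326070502e-05 q [-0.   0.  -0.1  1.4  0.   2.6]
az 31.85333733707426 z [ 0.  0. -1.]
time_s: 6.4
position: [0.5689, 0.1246, 0.1629]
ee_rot: [-0.0, 0.962, 0.275, 0.001]
force: [0.0, -0.8, -0.2]
grip_width: -0.0001
t 6.4 box mm [ 29.5   6.2 162.9] rotvec box [0.8 0.5 0. ] F box [-0.7  0.4 -0.2] w -9.571134299764883e-05 q [-0.   0.  -0.1  1.4  0.   2.6]
az 31.865511500866162 z [ 0.  0. -1.]
to (30,0,162) tool mm [ 6.2 -0.5  0.9]
```

```bash
python3 -m handwheel '[{"rotation":[0,0,0],"xyz":[4,0,0],"hand":0},{"rotation":[0,0,0],"xyz":[4,0,0],"hand":0},{"rotation":[0,0,0],"xyz":[4,0,0],"hand":0}]'
python3 rel.py '(30,0,162)'
python3 - <<'E'
from h import *
for n in('scene',):
    a=cv2.cvtColor(read_camera(n),cv2.COLOR_RGB2BGR)
    cv2.imwrite(f'pics/{n}4c.png',cv2.resize(a[190:270,290:390],None,fx=8,fy=7.5,interpolation=cv2.INTER_CUBIC))
E
```

```text
time_s: 6.7
position: [0.5793, 0.1314, 0.162]
ee_rot: [-0.0, 0.962, 0.274, 0.0]
force: [-1.4, -0.8, -0.3]
grip_width: -0.0001
t 6.7 box mm [ 29.7  -6.3 162. ] rotvec box [0.8 0.5 0. ] F box [ 0.1  1.7 -0.3] w -0.000149629336885322 q [ 0.   0.1 -0.1  1.4  0.   2.6]
az 31.86379300369997 z [ 0.  0. -1.]
to (30,0,162) tool mm [-6.3 -0.3  0. ]
```

View pics/scene4c.png

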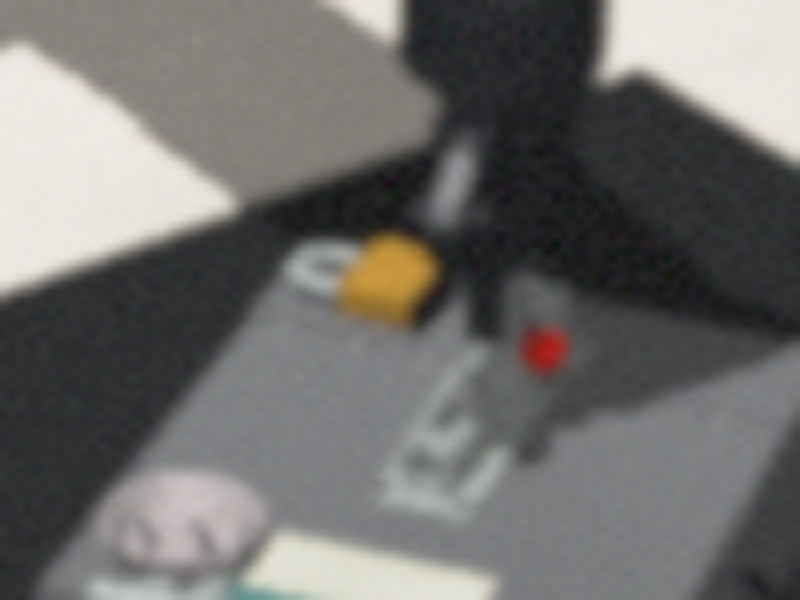

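The ball at (545,350) is tipping over with little force, and the bolt stays home. Now I'll rise, go over the ball and press it down.

```bash
python3 -m handwheel '[{"rotation":[0,0,0],"xyz":[4,0,0],"hand":0},{"rotation":[0,0,0],"xyz":[-3,0,-10],"hand":0},{"rotation":[0,0,0],"xyz":[0,0,-10],"hand":0},{"rotation":[0,0,0],"xyz":[10,0,0],"hand":0},{"rotation":[0,0,0],"xyz":[10,0,0],"hand":0},{"rotation":[0,0,0],"xyz":[5,0,0],"hand":0},{"rotation":[0,0,0],"xyz":[0,0,0],"hand":0}]'
python3 rel.py '(30,-36,148)'
```

```text
time_s: 7.45
position: [0.6044, 0.146, 0.1891]
ee_rot: [-0.0, 0.962, 0.275, 0.004]
force: [-0.9, -0.6, 0.2]
grip_width: 0.0
t 7.45 box mm [ 28.5 -35.3 189.1] rotvec box [0.8 0.5 0. ] F box [-0.1  1.1  0.2] w 3.1679049968187295e-05 q [0.  0.2 0.1 1.5 0.  2.6]
az 31.868882767197704 z [ 0.  0. -1.]
to (30,-36,148) tool mm [ 0.4 -1.6 41.1]
```

```bash
python3 -m handwheel '[{"rotation":[0,0,0],"xyz":[0,-1,10],"hand":0},{"rotation":[0,0,0],"xyz":[0,0,8],"hand":0},{"rotation":[0,0,0],"xyz":[0,0,4],"hand":0},{"rotation":[0,0,0],"xyz":[0,0,4],"hand":0},{"rotation":[0,0,0],"xyz":[0,0,4],"hand":0}]'
python3 rel.py '(30,-36,148)'
python3 -m handwheel '[{"rotation":[0,0,0],"xyz":[0,0,3],"hand":0},{"rotation":[0,0,0],"xyz":[0,0,3],"hand":0}]'
python3 rel.py '(30,-36,148)'
```

```text
time_s: 7.95
position: [0.6059, 0.1474, 0.1596]
ee_rot: [-0.0, 0.962, 0.275, 0.008]
force: [2.3, 1.7, 3.1]
grip_width: 0.0001
t 7.95 box mm [ 28.9 -37.3 159.6] rotvec box [0.8 0.5 0. ] F box [ 0.2 -2.9  3.1] w 0.00010310598279859607 q [0.  0.2 0.  1.4 0.  2.6]
az 31.880904617721217 z [ 0.  0. -1.]
to (30,-36,148) tool mm [-1.5 -1.1 11.6]
time_s: 8.15
position: [0.606, 0.1475, 0.1532]
ee_rot: [-0.0, 0.962, 0.275, 0.008]
force: [1.2, 0.9, 1.4]
grip_width: -0.0002
t 8.15 box mm [ 28.9 -37.4 153.2] rotvec box [0.8 0.5 0. ] F box [ 0.1 -1.5  1.4] w -0.0001681915932658153 q [ 0.   0.2 -0.   1.4  0.   2.6]
az 31.879433921320796 z [ 0.  0. -1.]
to (30,-36,148) tool mm [-1.5 -1.1  5.2]
```

```bash
python3 -m handwheel '[{"rotation":[0,0,0],"xyz":[0,0,3],"hand":0}]'
python3 rel.py
python3 -m handwheel '[{"rotation":[0,0,0],"xyz":[0,0,2],"hand":0}]'
python3 rel.py
```

```text
time_s: 8.25
position: [0.6058, 0.1474, 0.1498]
ee_rot: [-0.0, 0.962, 0.275, 0.008]
force: [1.1, 0.0, 1.2]
grip_width: 0.0001
t 8.25 box mm [ 28.9 -37.2 149.8] rotvec box [0.8 0.5 0. ] F box [-0.6 -1.   1.2] w 6.766359280982681e-05 q [ 0.   0.2 -0.   1.4  0.   2.6]
az 31.87553754462214 z [ 0.  0. -1.]
time_s: 8.35
position: [0.6057, 0.1474, 0.1474]
ee_rot: [-0.0, 0.962, 0.275, 0.008]
force: [1.4, 1.3, 10.3]
grip_width: 0.0002
t 8.35 box mm [ 29.  -37.1 147.4] rotvec box [0.8 0.5 0. ] F box [ 0.3 -1.8 10.3] w 0.00019846974377044413 q [ 0.   0.2 -0.   1.4  0.   2.6]
az 31.874331056165595 z [ 0.  0. -1.]
```

The stop is at 147.4 mm against the 148 expected, with a 10 N rise, so the knob is fully down. I'll retreat and check.

```bash
python3 -m handwheel '[{"rotation":[0,0,0],"xyz":[0,0,-15],"hand":0},{"rotation":[0,0,0],"xyz":[0,0,-30],"hand":0},{"rotation":[0,0,0],"xyz":[0,0,-40],"hand":0},{"rotation":[0,0,0],"xyz":[-40,20,-20],"hand":0},{"rotation":[0,0,0],"xyz":[-45,20,0],"hand":0},{"rotation":[0,0,0],"xyz":[-45,20,0],"hand":0},{"rotation":[0,0,0],"xyz":[-45,20,0],"hand":0},{"rotation":[0,0,0],"xyz":[0,0,0],"hand":0}]'
python3 rel.py
python3 - <<'E'
from h import *
for n in('scene','top'):
    a=cv2.cvtColor(read_camera(n),cv2.COLOR_RGB2BGR)
    cv2.imwrite(f'pics/{n}5c.png',cv2.resize(a[180:330,230:430],None,fx=4,fy=4,interpolation=cv2.INTER_CUBIC))
    rot=R.from_euler('z',122.5,degrees=True)
    print(n,(proj(n,rot.apply([.03,-.0357,.128])+[.59,.103,0])[0]-[230,180])*4)
E
```

```text
time_s: 9.15
position: [0.492, -0.0182, 0.2572]
ee_rot: [0.001, 0.961, 0.276, 0.004]
force: [0.6, 0.4, 0.2]
grip_width: 0.0001
t 9.15 box mm [-49.6 147.8 257.2] rotvec box [0.8 0.5 0. ] F box [-0.  -0.7  0.2] w 5.843805347376915e-05 q [-0.3 -0.2 -0.2  1.6  0.   2.3]
az 32.03267782531203 z [ 0.  0. -1.]
scene [522.72694547 250.59405963]
top [192.15176258 121.64479836]
```

View pics/scene5c.png

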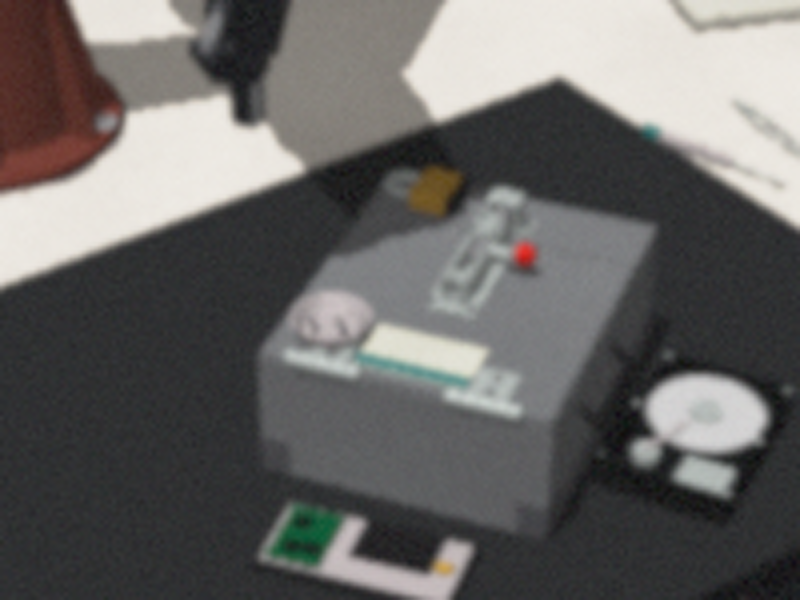

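View pics/top5c.png

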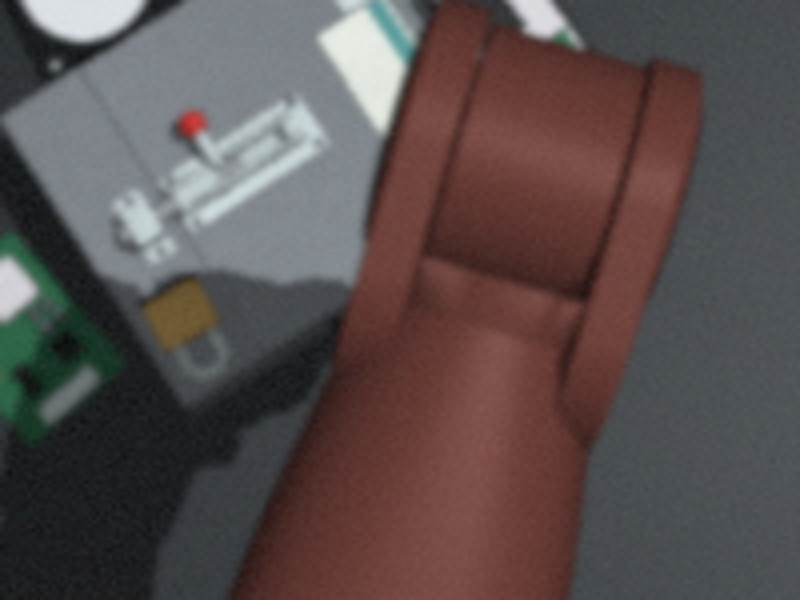

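Both views show the ball lying on the -y side. It is at top (192,124), with (192,122) predicted, and at scene (525,254), with (523,251) predicted. The padlock and dish haven't moved and the arm is clear, so I'm handing in.

```bash
python3 -c "
from cell import *
print(hand_in())"
```

```text
the job is handed in; nothing more can be done
None
```

I pushed the bolt home with the closed fingertips, tipped the knob over to the -y side and pressed it down into the notch. I then backed clear and handed in at about 9.3 s; the hand-in gave no verdict.

- **Bolt home:** the push met a firm stop at 12.6 N. The picture then showed the knob upright, about 37 mm from where it started.
- **Knob down:** the stop came at a tool height of 147.4 mm (about 148 expected), with a rise to 10 N. In the final pictures the ball is within about 1 pixel of its predicted locked position in both views.
- **Everything else:** the lid looks shut, and the padlock, hard drive and circuit board look unmoved. In the last pictures the arm hides the dish from above, though the scene view shows it in place. The magnifier, screwdriver and tweezers were outside the last crops, wholly or in part, so I did not recheck them fully. The robot was well away from them.
- **Disagreement:** the two cameras placed the box about 6 mm apart. I used a combined fit, and the contact points agreed with it to about 3 mm.

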